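# Put the limes and garlic away

### The arm

A 6-joint arm with a two-finger parallel gripper is mounted at the origin on the work surface. World frame = base frame: x ahead of the robot, y to its left, z up, the work surface at z = 0. Lengths are in mm, angles in degrees, forces in N, time in s.
With the tool pointing down it reaches from about 350 to 850 mm from the base axis. Payload 8.1 kg.
Tool frame: the origin (TCP) lies at the very end of the fingers, on their centre line; the grasp point (between the pads) lies 19 mm behind it; z points along the fingers, y is the direction in which the jaws open and shut (so a half turn about z gives the same grasp; the last joint's range is limited). The gripper opens to 85 mm and grips with 20 to 120 N. Pads are 22 mm wide; open, the fingers measure 114 mm over their backs; the gripper's body (76 mm by 85 mm) begins 54 mm behind the grasp point. The pads swing forward as they close: fully open they stand 13 mm farther back than shut.
Start: joints at [-80.581, 7.471, 85.268, -0, 87.261, -4.893], TCP at [148.346, -581.377, 231.292] pointing down, gripper open.
Joint ranges: [-169.43, 169.43], [-51.17, 129.36], [1.28, 143.12], [-76.62, 256.62], [0, 156.53], [-152.29, 152.29]. Speed limits (degrees/s): [136.94, 136.94, 159.86, 180, 180, 180].

### API

Orientations are given as [roll, pitch, yaw] about the fixed x, y, z axes, in that order (R = Rz(yaw) Ry(pitch) Rx(roll)).
In Python, from bench import r, eyes gives the robot as it stands. The module is installed in compiled form; this text tells all that it offers.
- The arm moves only by the tool play_rows, never from a script. Its argument "deltas" is a list of rows, each a list of 3 entries, a list of its own where there are three numbers: the shift along the tool's x, y, z in m, then the turn, a rotation vector about the tool's x, y, z in rad, then the closure, from 0 (fully open) to 1 (shut). A call has 1 to 8 rows; each row shifts and turns the pose as measured when the row begins, along the tool's axes as they then stand; what a row does not reach is not made up. A row lasts 1/8 s, in which the tool goes at most 62.5 mm and 10.7 degrees, less where a joint would pass 70% of its speed; a pose out of reach is approached as far as the arm can. A call with a gripper value outside its range is refused whole. The fingers move at their own pace and stop on an object; "force" is the grip in N (left out, the last holds). Time passes only in rows, so rows that do not move let the fingers close. It gives the time, the measured TCP pose, the force and the opening at its end, in the units of the state.
- r.sense(): the state, without advancing time (a new reading comes with each control period).
- eyes.snapshot(name): name is "scene" or "top" or "wrist"; returns the picture (384x512x3 uint8, red, green, blue); there is no depth.
- eyes.get_calibration(name): a dict with "mtx" (3x3 intrinsics, pixels), "R" (3x3) and "t" (3): a world point X has camera coordinates R X + t; the wrist camera has in their place "T_tool_cam" (4x4, takes a point from camera to tool coordinates, whose origin is the TCP and whose axes are the flange's). Camera axes: x right, y down, z forward; pixel columns grow to the right and rows downward; lengths in mm; the calibration is good to about 2 mm. A picture is of the moment at which its call begins: read the wrist's pose just before it. get_calibration takes no time and is no camera call.
- r.hand_in(): hands the job in, once; it reports no verdict.
The state is a dict: "time": time; "joint_pos": joint angles; "qd": joint speeds; "joint_efforts": joint torques, N m; "tool_pos": TCP position; "tcp_rot": TCP orientation; "ft_force": force on the tool from outside, world axes, zero at the start; "wrist_torque": the same for the moment, N m; "finger_gap": finger opening in mm.
Only numpy, scipy, OpenCV 4.12 (cv2) and the standard library are available. Lean on these libraries where they do the work, as an engineer would, in place of code of your own. Each camera call takes 0.05 s, during which the arm holds its last target. There are 200 camera calls.

### The job

The limes and the garlic have been put away on the stove shelf; now close up. Put the larger wooden lid squarely on the clay crock that holds the limes, lowering it gently rather than dropping it and leaving the crock where it stands, and push the tilt-out plastic drawer with the garlic fully shut. Either may be done first.

Things in the scene. Friction and masses are not known exactly. Their poses are not given: they have to be found in the camera images.
- lid: the larger of two round wooden lids with a knob, lying knob up on the table, about 0.22 kg. Flat disc 160 mm across and 10 mm thick; under it a centred plug 102 mm across and 10 mm deep that drops into the crock's mouth; on top a plain upright cylindrical knob 32 mm across and 34 mm tall. Origin at the centre of the plug's underside, z up: plug 0 to 10 mm, disc 10 to 20 mm, knob 20 to 54 mm. (The other lid, 110 mm across, has the same knob and does not fit.)
- crock: the round terracotta crock that holds the green limes, loose, about 1.4 kg: 110 mm tall, 134 mm across outside, mouth 124 mm across inside, open at the top; the limes stay below 95 mm. Origin at the centre of its underside, z up. With the lid seated the lid's origin is 100 mm above the crock's origin. (An identical crock elsewhere is empty.)
- drawer (a joint): tilt of the plastic drawer in rad: 0 shut against a rigid stop (no latch), 0.5 to 0.75 at the start. It hinges on a level line at its lower front edge, 12 mm above the table; its top leans out towards the robot. Friction holds it; about 3 N at the top edge moves it, after a 10 to 15 N bump on contact. Panel 212 mm wide; fixed housing 230 wide, 130 high, turned up to 0.2 rad.
- drawer_edge (a point): middle of the rounded roll (12 mm thick, 212 mm long) along the top edge of the drawer's front panel, 110 mm from the hinge line. It moves with the drawer. Its y axis is level, along the roll and the hinge line; its z axis points from the hinge up to the roll; its x axis points into the housing, level when the drawer is shut. As the drawer shuts, the roll moves level by 110 mm x sin(tilt) into the housing and ends 122 mm above the table.
Mind the look-alikes: they are no part of the job. What is shaped like the lid but yellow is not meant.

How it is judged (in metres and radians):
At the end, for the whole second after the job is handed in: The large lid rests seated on the crock of limes: centres within 16 mm, level within 0.1 rad, lid origin 94 to 105 mm above the crock's; the crock is upright within 0.1 rad and within 50 mm of where it stood; the drawer is shut to within 0.1 rad (horizontal distance between lid and crock below 0.016 m and z of lid in the frame of crock between 0.094 and 0.105 m and angle between each of lid, crock's own z axis and vertical below 0.1 rad and distance of crock from where it was at the start of the episode below 0.05 m and linear speed of lid below 0.02 m/s and value of joint drawer below 0.1 rad); the robot touches nothing.
It fails at once if the lid is dropped onto the crock (faster than 0.6 m/s close over its mouth) (horizontal distance between lid and crock below 0.07 m and z of lid in the frame of crock below 0.125 m and linear speed of lid above 0.6 m/s).
It also fails if it takes over 51 s, if anything falls off the work surface, if the arm or the gripper's body presses on something with over 40 N, if the wrist force passes 120 N, or if a joint passes its speed limit or range.

## Working session

There is one attempt and no reset: what is moved stays moved. The work goes in short steps, Python scripts to look and compute and a tool call to move; the robot and the scene stay as the last step left them, time stands still between calls to the robot, and variables do not carry over. Pictures are saved under pics/ and viewed, about 8 in all and at most 12, crops included, and the job is handed in when it is done.

Besides the shell and the picture viewer there is one more tool, called after ">>>" as name([rows], argument=value, ...), one row to a line, values as JSON. play_rows: Moves the arm, as the interface text tells. Its arguments: {"type":"object","properties":{"deltas":{"type":"array"},"force":{"type":"number"}},"required":["deltas"]}

```bash
mkdir -p pics && cat > h.py <<'E'
import numpy as np, cv2
from bench import r, eyes
def ray(name,uv,z):
    c=eyes.get_calibration(name);K=np.array(c["mtx"]);R=np.array(c["R"]);t=np.array(c["t"]).ravel()
    o=-R.T@t; d=R.T@np.linalg.inv(K)@np.array([uv[0],uv[1],1.]); return o+d*(z-o[2])/d[2]
def proj(name,X):
    c=eyes.get_calibration(name);p=np.array(c["mtx"])@(np.array(c["R"])@np.array(X,float)+np.array(c["t"]).ravel());return p[:2]/p[2]
def snap(name,f):
    im=eyes.snapshot(name); cv2.imwrite(f"pics/{f}.png",im[:,:,::-1]); return im
E
python3 - <<'E'
from h import *
a=snap("top","top0");b=snap("scene","scene0")
for n in("top","scene"):
    c=eyes.get_calibration(n);print(n,-np.array(c["R"]).T@np.array(c["t"]).ravel(),c["mtx"][0])
s=r.sense();print(s["time"],s["tool_pos"],s["tcp_rot"],s["finger_gap"],s["ft_force"])
print(eyes.get_calibration("wrist"))
E
```

```text
top [ 412.84030075    8.05850846 1010.30817193] [353.9479043   0.        259.7195336]
scene [1095.35054759  384.42910506  952.21692252] [362.9312168    0.         256.19231752]
0.1 [ 148.28211682 -580.85767692  230.33397278] [-1.79902324e+02 -7.75752366e-03  1.43181260e+01] 85.63868565750417 [ 0.36046451  0.3698846  -0.57907191]
{'mtx': array([[329.62403333,   0.        , 256.76074713],
       [  0.        , 329.62403333, 197.56588492],
       [  0.        ,   0.        ,   1.        ]]), 'T_tool_cam': array([[-9.84162430e-05, -9.62064173e-01, -2.72823234e-01,
         6.91479080e+01],
       [ 9.99999686e-01, -3.09096156e-04,  7.29241872e-04,
        -1.50912251e-01],
       [-7.85906092e-04, -2.72823076e-01,  9.62063902e-01,
        -1.43283116e+02],
       [ 0.00000000e+00,  0.00000000e+00,  0.00000000e+00,
         1.00000000e+00]])}
```

View pics/top0.png

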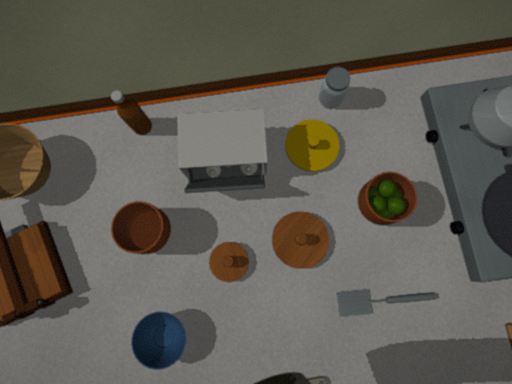

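View pics/scene0.png

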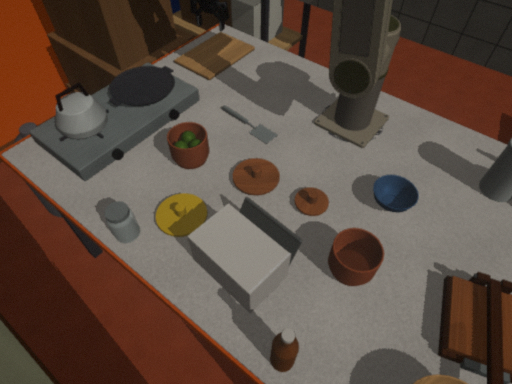

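Top view candidates are the large wooden lid (301,240), the small wooden lid (230,261) and the yellow lid (312,146). The crock with limes is at (388,198) and the empty crock is at (141,227). The job needs the large brown lid and the crock with green contents. The drawer's dark panel spans about (187..265, 185) and leans towards the robot.

```bash
cat > m.py <<'E'
from h import *
out=[]
for n,seeds in (("top",{"lid":(285,240),"crock":(388,198),"panel":(225,185)}),("scene",{"lid":(250,186),"crock":(188,145),"panel":(268,226)})):
    im=cv2.imread(f"pics/{n}0.png"); hsv=cv2.cvtColor(im,cv2.COLOR_BGR2HSV)
    wood=cv2.inRange(hsv,(0,90,40),(14,255,255)); 
    print(n,hsv[seeds["lid"][1],seeds["lid"][0]],im[seeds["panel"][1],seeds["panel"][0]])
    wood=cv2.morphologyEx(wood,cv2.MORPH_CLOSE,np.ones((3,3)))
    cs,_=cv2.findContours(wood,cv2.RETR_EXTERNAL,cv2.CHAIN_APPROX_NONE)
    for k,z in (("lid",20),("crock",110)):
        c=min(cs,key=lambda c:9e9 if cv2.contourArea(c)<200 else np.hypot(*(np.mean(c[:,0],0)-seeds[k])))
        h=cv2.convexHull(c)
        P=np.array([ray(n,p,z)[:2] for p in h[:,0]],np.float32)
        (x,y),rad=cv2.minEnclosingCircle(P); print(k,cv2.boundingRect(c),"fit",cv2.fitEllipse(c),"circ at z",z,x,y,rad, "ellipse",cv2.fitEllipse(P))
t=cv2.imread("pics/top0.png");s=cv2.imread("pics/scene0.png")
A=cv2.resize(t[100:280,170:430],None,fx=3,fy=3,interpolation=cv2.INTER_CUBIC)
cv2.imwrite("pics/cropt.png",A)
B=cv2.resize(s[100:310,140:320],None,fx=2.8,fy=2.8,interpolation=cv2.INTER_CUBIC)
cv2.imwrite("pics/crops.png",B)
E
python3 m.py
```

```text
top [ 14 194  88] [41 40 39]
lid (272, 212, 57, 56) fit ((300.16094970703125, 239.602783203125), (55.34008026123047, 56.63656234741211), 125.50582122802734) circ at z 20 466.666259765625 -110.11344909667969 79.06443786621094 ellipse ((466.53631591796875, -110.07315063476562), (156.51553344726562, 157.71768188476562), 172.67242431640625)
crock (358, 172, 59, 53) fit ((387.51898193359375, 198.25193786621094), (50.8594970703125, 58.60395812988281), 74.53943634033203) circ at z 110 530.2620849609375 -340.6663818359375 78.07270050048828 ellipse ((530.0030517578125, -341.5704650878906), (132.81057739257812, 156.75155639648438), 15.903021812438965)
scene [ 13 163 103] [43 48 47]
lid (232, 158, 47, 37) fit ((255.4737548828125, 176.1887664794922), (36.052982330322266, 46.05617141723633), 91.42562103271484) circ at z 20 470.1112976074219 -106.13819122314453 81.34752655029297 ellipse ((469.9743957519531, -106.2193832397461), (157.74827575683594, 162.09219360351562), 137.1876220703125)
crock (167, 122, 42, 47) fit ((188.16331481933594, 144.31256103515625), (40.11032485961914, 47.8979606628418), 163.259033203125) circ at z 110 561.015380859375 -314.9995422363281 108.8667221069336 ellipse ((558.0917358398438, -318.38885498046875), (136.94906616210938, 223.5054931640625), 143.03001403808594)
```

View pics/cropt.png

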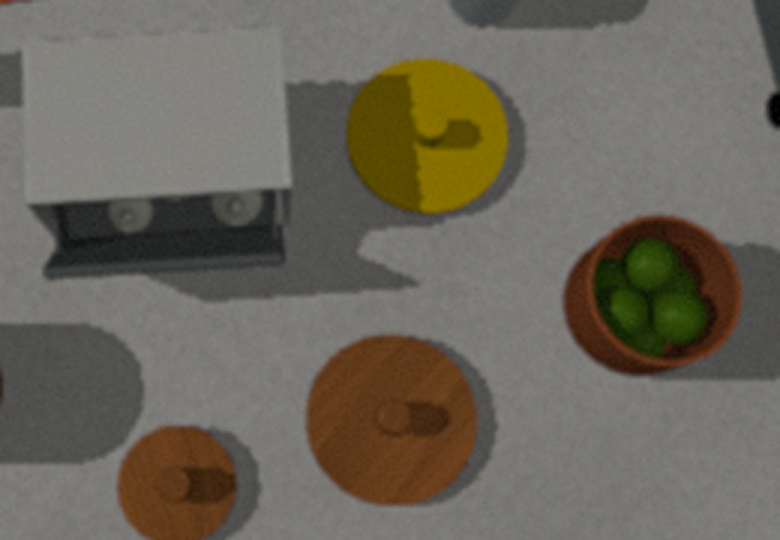

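View pics/crops.png

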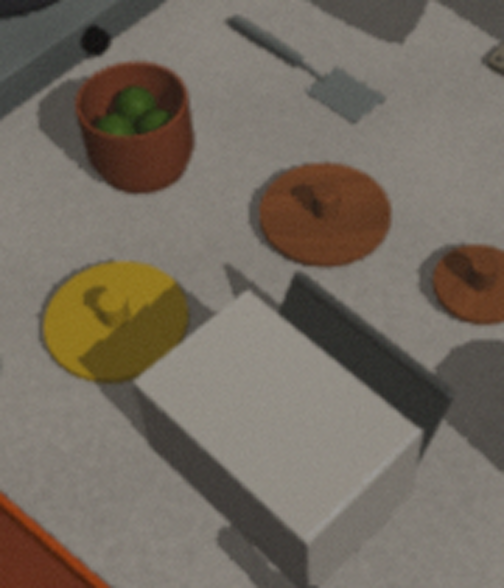

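```bash
cat > t.py <<'E'
from h import *
def P(n):
    c=eyes.get_calibration(n);return np.array(c["mtx"])@np.c_[np.array(c["R"]),np.array(c["t"]).ravel()]
def tri(a,b):
    X=cv2.triangulatePoints(P("top"),P("scene"),np.float64(a).reshape(2,1),np.float64(b).reshape(2,1)).ravel();return X[:3]/X[3]
t=lambda u,v:((u+.5)/3-.5+170,(v+.5)/3-.5+100); s=lambda u,v:((u+.5)/2.8-.5+140,(v+.5)/2.8-.5+100)
L=tri(t(47,268),s(450,397));R=tri(t(284,257),s(297,277));print("roll",L,R,np.linalg.norm(L-R),(L+R)/2,"yaw",np.degrees(np.arctan2(*(L-R)[1::-1])))
print("crock",tri(t(662,293),s(134,102)),ray("top",t(662,293),110),ray("scene",s(134,102),110))
print("knob",tri(t(392,417),s(326,199)),ray("top",t(392,417),54))
print("housing",[ray("top",t(*p),130) for p in((32,205),(290,188),(280,30),(24,43))])
E
python3 t.py
```

```text
roll [636.34067868 174.99022084 107.49803371] [614.15865277 -31.04356666 103.75815115] 207.2581737519684 [625.24966572  71.97332709 105.62809243] yaw 83.85508646497196
crock [ 530.94071227 -351.63565511  100.62945609] [ 530.36382701 -348.95302777  110.        ] [ 536.88922621 -342.339027    110.        ]
knob [ 466.3003118  -107.67117089   39.99402199] [ 465.93768264 -106.73378155   54.        ]
housing [array([689.13030641, 174.87596412, 130.        ]), array([668.64666996, -46.51638303, 130.        ]), array([814.22107391, -61.46362229, 130.        ]), array([838.51930579, 164.94463587, 130.        ])]
```

The crops confirm the picks. The large brown lid is at about (466,-108), nearly twice the small one's size. The lime crock is at about (532,-347). The roll's middle is at (625,72,105), which gives a tilt near 0.56 rad and a housing yaw near -6°. I'll move above the lid first.

>>> play_rows([
  [[0.053,-0.047,0],[0,0,0],0],
  [[0.053,-0.047,0],[0,0,0],0],
  [[0.053,-0.047,0],[0,0,0],0],
  [[0.053,-0.047,0],[0,0,0],0],
  [[0.053,-0.047,0],[0,0,0],0],
  [[0.053,-0.047,0],[0,0,0],0],
  [[0.053,-0.047,0],[0,0,0],0],
  [[0.053,-0.047,0],[0,0,0],0],
])

```text
time: 1.1
tool_pos: [428.5, -164.9, 228.0]
tcp_rot: [-179.6, -0.0, 13.8]
ft_force: [1.5, -1.1, 0.8]
finger_gap: 85.4
```

```bash
cat >> h.py <<'E'
from scipy.spatial.transform import Rotation as Ro
def pose():
    s=r.sense(); return np.array(s["tool_pos"]),Ro.from_euler("xyz",s["tcp_rot"],degrees=True).as_matrix(),s
def to(x,y,z,yaw=None):
    p,R,s=pose(); d=R.T@(np.array([x,y,z])-p)
    Rt=R if yaw is None else Ro.from_euler("xyz",[180,0,yaw],degrees=True).as_matrix()
    print("pos",p.round(1),"rpy",np.round(s["tcp_rot"],1),"t",s["time"],"gap",round(s["finger_gap"],1),"F",np.round(s["ft_force"],1),"j",np.round(s["joint_pos"],0))
    print("delta mm",d.round(1),"rotvec",Ro.from_matrix(R.T@Rt).as_rotvec().round(3))
def wray(uv,z):
    p,R,s=pose();c=eyes.get_calibration("wrist");T=np.array(c["T_tool_cam"]);o=R@T[:3,3]+p
    d=R@T[:3,:3]@np.linalg.inv(np.array(c["mtx"]))@np.array([uv[0],uv[1],1.]);return o+d*(z-o[2])/d[2]
E
python3 -c "
from h import *
to(467,-108,200)"
```

```text
pos [ 428.5 -164.9  228. ] rpy [-179.6   -0.    13.8] t 1.1 gap 85.4 F [ 1.5 -1.1  0.8] j [-28. -15. 107.   0.  88.  48.]
delta mm [ 51.  -45.9  28.3] rotvec [0. 0. 0.]
```

>>> play_rows([
  [[0.026,-0.023,0.014],[0,0,0],0],
  [[0.025,-0.023,0.014],[0,0,0],0],
  [[0,0,0],[0,0,0],0],
  [[0,0,0],[0,0,0],0],
])

```text
time: 1.6
tool_pos: [468.7, -101.8, 198.8]
tcp_rot: [-179.5, 0.1, 14.2]
ft_force: [-0.1, -0.1, 0.5]
finger_gap: 85.8
```

```bash
python3 - <<'E'
from h import *
to(467,-108,120)
im=snap("wrist","w0")
hsv=cv2.cvtColor(im,cv2.COLOR_RGB2HSV)
m=cv2.morphologyEx(cv2.inRange(hsv,(0,90,40),(14,255,255)),cv2.MORPH_CLOSE,np.ones((5,5)))
cs,_=cv2.findContours(m,cv2.RETR_EXTERNAL,cv2.CHAIN_APPROX_NONE)
for c in cs:
    if cv2.contourArea(c)<1500: continue
    P=np.array([wray(p,20)[:2] for p in cv2.convexHull(c)[:,0]],np.float32)
    print(cv2.boundingRect(c),cv2.minEnclosingCircle(P),cv2.fitEllipse(P))
E
```

```text
pos [ 468.7 -101.8  198.8] rpy [-1.795e+02  1.000e-01  1.420e+01] t 1.6 gap 85.8 F [-0.1 -0.1  0.5] j [-19. -10. 106.   0.  84.  57.]
delta mm [-3.1  6.2 78.7] rotvec [0. 0. 0.]
(452, 112, 60, 139) ((521.9830932617188, -348.9797668457031), 72.16414642333984) ((531.4564819335938, -399.0701904296875), (151.3384246826172, 228.83534240722656), 177.2022705078125)
(0, 98, 115, 111) ((439.538818359375, 95.67558288574219), 56.62107849121094) ((439.69537353515625, 95.42045593261719), (108.2023696899414, 112.25010681152344), 17.135948181152344)
(185, 97, 159, 155) ((466.9535217285156, -108.55821228027344), 79.45762634277344) ((467.0829772949219, -108.76687622070312), (157.8636932373047, 158.49575805664062), 115.85584259033203)
```

View pics/w0.png

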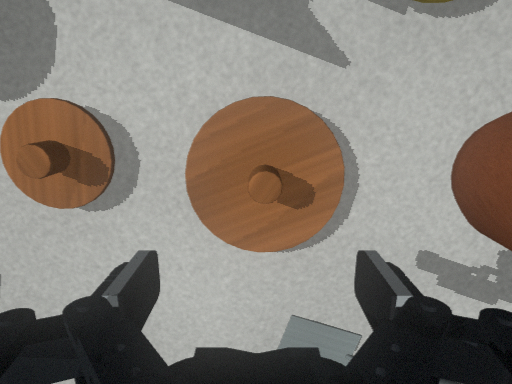

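The wrist view shows the large lid centred at (265,174) with its knob at (265,184). The fitted centre is (467,-108.7) with a radius of 79 mm, as it should be. I'll descend on it.

>>> play_rows([
  [[-0.003,0.007,0.03],[0,0,0],0],
  [[0,0,0.04],[0,0,0],0],
  [[0,0,0.04],[0,0,0],0],
  [[0,0,0.02],[0,0,0],0],
  [[0,0,0],[0,0,0],0],
  [[0,0,0],[0,0,0],0],
], force=40)

```text
time: 2.4
tool_pos: [467.6, -116.0, 70.0]
tcp_rot: [-179.8, -0.3, 13.7]
ft_force: [-0.2, -0.4, 0.4]
finger_gap: 85.4
```

```bash
python3 -c "
from h import *
to(467,-108.7,26)"
```

```text
pos [ 467.6 -116.    70. ] rpy [-179.8   -0.3   13.7] t 2.4 gap 85.4 F [-0.2 -0.4  0.4] j [-20.  -3. 113.   0.  69.  56.]
delta mm [ 0.9 -7.1 44. ] rotvec [0. 0. 0.]
```

>>> play_rows([
  [[0.001,-0.007,0.015],[0,0,0],0],
  [[0,0,0.015],[0,0,0],0],
  [[0,0,0.01],[0,0,0],0],
  [[0,0,0],[0,0,0],0],
])

```text
time: 2.9
tool_pos: [468.6, -109.0, 29.5]
tcp_rot: [-180.0, -0.4, 13.7]
ft_force: [-0.4, 0.8, 1.1]
finger_gap: 85.6
```

```bash
python3 -c "
from h import *
to(467,-108.7,26)"
```

```text
pos [ 468.6 -109.    29.5] rpy [-180.    -0.4   13.7] t 2.9 gap 85.6 F [-0.4  0.8  1.1] j [-19.   0. 115.   0.  64.  57.]
delta mm [-1.5 -0.7  3.5] rotvec [0. 0. 0.]
```

Now close on the knob.

>>> play_rows([
  [[-0.001,0,0.003],[0,0,0],0],
  [[0,0,0],[0,0,0],1],
  [[0,0,0],[0,0,0],1],
  [[0,0,0],[0,0,0],1],
  [[0,0,0],[0,0,0],1],
  [[0,0,0],[0,0,0],1],
  [[0,0,0],[0,0,0],1],
  [[0,0,0],[0,0,0],1],
], force=50)

```text
time: 3.9
tool_pos: [468.5, -109.6, 27.3]
tcp_rot: [180.0, -0.5, 13.7]
ft_force: [0.8, -0.0, 0.4]
finger_gap: 30.3
```

```bash
python3 -c "
from h import *
to(467,-108.7,190)"
```

```text
pos [ 468.5 -109.6   27.3] rpy [180.   -0.5  13.7] t 3.9 gap 30.3 F [ 0.8 -0.   0.4] j [-19.   0. 115.   0.  64.  57.]
delta mm [   0.3   -1.2 -162.7] rotvec [0. 0. 0.]
```

>>> play_rows([
  [[0,0,-0.01],[0,0,0],1],
  [[0,0,-0.02],[0,0,0],1],
  [[0,0,-0.03],[0,0,0],1],
  [[0,0,-0.03],[0,0,0],1],
  [[0,0,-0.03],[0,0,0],1],
  [[0,0,-0.03],[0,0,0],1],
  [[0,0,-0.015],[0,0,0],1],
  [[0,0,0],[0,0,0],1],
])

```text
time: 4.9
tool_pos: [465.1, -109.3, 199.0]
tcp_rot: [-179.9, -0.4, 13.7]
ft_force: [0.1, -0.2, -2.6]
finger_gap: 30.2
```

```bash
python3 -c "
from h import *
to(532,-347,190)"
```

```text
pos [ 465.1 -109.3  199. ] rpy [-179.9   -0.4   13.7] t 4.9 gap 30.2 F [ 0.1 -0.2 -2.6] j [-20. -11. 107.   0.  84.  57.]
delta mm [  8.7 246.8   8.7] rotvec [0. 0. 0.]
```

>>> play_rows([
  [[0,0.02,0],[0,0,0],1],
  [[0,0.03,0],[0,0,0],1],
  [[0,0.03,0],[0,0,0],1],
  [[0,0.02,0],[0,0,0],1],
  [[0,0.01,0],[0,0,0],1],
  [[0,0,0],[0,0,0],1],
  [[0,0,0],[0,0,0],1],
])

```text
time: 5.78
tool_pos: [488.8, -220.5, 190.4]
tcp_rot: [-179.5, 0.1, 13.7]
ft_force: [0.6, -0.4, -2.7]
finger_gap: 30.8
```

```bash
python3 - <<'E'
from h import *
to(532,-347,190)
im=snap("wrist","w1")
E
```

```text
pos [ 488.8 -220.5  190.4] rpy [-1.795e+02  1.000e-01  1.370e+01] t 5.775 gap 30.8 F [ 0.6 -0.4 -2.7] j [-30.  -1.  98.   0.  83.  46.]
delta mm [ 12.1 133.2  -0.8] rotvec [0. 0. 0.]
```

View pics/w1.png

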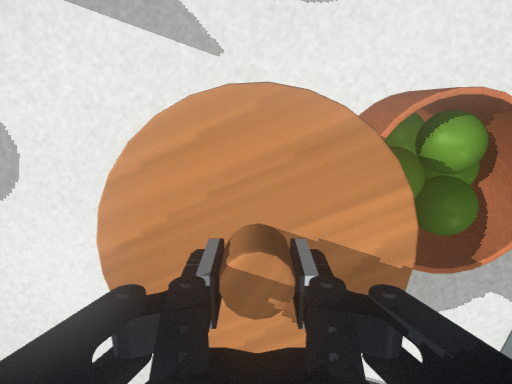

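The lid hangs level in the jaws at (257,220). The crock of limes is at the right, its rim running from about (462,87) to (462,272). I'll fit the rim from its silhouette there.

```bash
python3 - <<'E'
from h import *
from scipy.optimize import least_squares
im=cv2.imread("pics/w1.png");hsv=cv2.cvtColor(im,cv2.COLOR_BGR2HSV)
m=cv2.inRange(hsv,(0,60,40),(85,255,255))
pts=[]
for u in range(440,511,6):
    v=np.where(m[:,u])[0]; v=v[v<300]; pts+=[(u,v.min()-.5),(u,v.max()+.5)]
print(pts[::4],pts[1::4])
P=np.array([wray(p,110)[:2] for p in pts])
for f in(lambda q:np.hypot(*(P-q[:2]).T)-67,lambda q:np.hypot(*(P-q[:2]).T)-q[2]):
    s=least_squares(f,[532,-347,67],loss="soft_l1");print(s.x,np.abs(s.fun).max())
    h=s.x
# lid relative to TCP: disc contour is above; knob/disc centre
to(h[0],h[1],150)
# top image rim
im=cv2.imread("pics/top0.png");hsv=cv2.cvtColor(im,cv2.COLOR_BGR2HSV)
m=cv2.inRange(hsv,(0,90,30),(14,255,255))[165:230,350:425]
c=max(cv2.findContours(m,cv2.RETR_EXTERNAL,cv2.CHAIN_APPROX_NONE)[0],key=cv2.contourArea)[:,0]+[350,165]
c=c[c[:,0]>390]
P=np.array([ray("top",p,110)[:2] for p in c])
s=least_squares(f,[532,-347,67],loss="soft_l1");print("top",s.x,np.abs(s.fun).max())
E
```

```text
[(440, np.float64(88.5)), (452, np.float64(87.5)), (464, np.float64(86.5)), (476, np.float64(86.5)), (488, np.float64(87.5)), (500, np.float64(90.5))] [(440, np.float64(273.5)), (452, np.float64(273.5)), (464, np.float64(270.5)), (476, np.float64(267.5)), (488, np.float64(262.5)), (500, np.float64(255.5))]
[ 533.91242577 -349.81186212   67.        ] 1.2559559098888542
[ 533.85875499 -349.68166418   67.05696417] 1.1797286675128191
pos [ 488.8 -220.4  190.5] rpy [-1.795e+02  1.000e-01  1.370e+01] t 5.825 gap 30.5 F [-0.9  0.4 -2.4] j [-30.  -1.  98.   0.  83.  46.]
delta mm [ 13.3 136.7  39.2] rotvec [0. 0. 0.]
top [ 533.04519883 -350.62432068   65.79530282] 3.8372454592453664
```

>>> play_rows([
  [[0.002,0.02,0],[0,0,0],1],
  [[0.003,0.03,0],[0,0,0],1],
  [[0.003,0.03,0],[0,0,0],1],
  [[0.003,0.03,0],[0,0,0],1],
  [[0.003,0.02,0],[0,0,0],1],
  [[0,0.008,0],[0,0,0],1],
  [[0,0,0],[0,0,0],1],
  [[0,0,0],[0,0,0],1],
])

```text
time: 6.82
tool_pos: [538.2, -347.7, 190.9]
tcp_rot: [-179.5, 0.0, 14.2]
ft_force: [0.2, 0.1, -2.2]
finger_gap: 30.6
```

```bash
python3 -c "
from h import *
to(535,-351,145)"
```

```text
pos [ 538.2 -347.7  190.9] rpy [-179.5    0.    14.2] t 6.825 gap 30.6 F [ 0.2  0.1 -2.2] j [-38.  15.  81.   0.  84.  38.]
delta mm [-3.9  2.9 45.9] rotvec [0. 0. 0.]
```

>>> play_rows([
  [[-0.004,0.003,0.01],[0,0,0],1],
  [[0,0,0.015],[0,0,0],1],
  [[0,0,0.012],[0,0,0],1],
  [[0,0,0.005],[0,0,0],1],
  [[0,0,0],[0,0,0],1],
  [[0,0,0],[0,0,0],1],
])

```text
time: 7.58
tool_pos: [533.9, -349.4, 144.8]
tcp_rot: [-179.4, 0.1, 14.3]
ft_force: [0.0, 0.4, -2.2]
finger_gap: 30.5
```

```bash
python3 -c "
from h import *
to(535,-351,128)"
```

```text
pos [ 533.9 -349.4  144.8] rpy [-1.794e+02  1.000e-01  1.430e+01] t 7.575 gap 30.5 F [ 0.   0.4 -2.2] j [-38.  17.  84.   0.  80.  38.]
delta mm [ 0.7  2.  16.7] rotvec [0. 0. 0.]
```

>>> play_rows([
  [[0.001,0.001,0.005],[0,0,0],1],
  [[0,0,0.005],[0,0,0],1],
  [[0,0,0.003],[0,0,0],1],
  [[0,0,0.002],[0,0,0],1],
  [[0,0,0],[0,0,0],1],
  [[0,0,0],[0,0,0],1],
])

```text
time: 8.32
tool_pos: [535.7, -350.5, 129.8]
tcp_rot: [-179.4, 0.0, 14.3]
ft_force: [0.0, -0.1, -1.9]
finger_gap: 30.6
```

```bash
python3 -c "
from h import *
to(535,-351,127)"
```

```text
pos [ 535.7 -350.5  129.8] rpy [-179.4    0.    14.3] t 8.325 gap 30.6 F [ 0.  -0.1 -1.9] j [-38.  18.  84.   0.  78.  38.]
delta mm [-0.8  0.4  2.8] rotvec [0. 0. 0.]
```

>>> play_rows([
  [[0,0,0.002],[0,0,0],1],
  [[0,0,0.001],[0,0,0],1],
  [[0,0,0.001],[0,0,0],1],
  [[0,0,0],[0,0,0],1],
])

```text
time: 8.82
tool_pos: [536.5, -351.0, 127.8]
tcp_rot: [-179.6, -0.1, 14.3]
ft_force: [-1.5, 0.6, 0.4]
finger_gap: 30.4
```

The weight has come off the wrist, so the lid is seated. Release.

>>> play_rows([
  [[0,0,0.001],[0,0,0],1],
  [[0,0,0],[0,0,0],0],
  [[0,0,0],[0,0,0],0],
  [[0,0,0],[0,0,0],0],
  [[0,0,0],[0,0,0],0],
  [[0,0,0],[0,0,0],0],
  [[0,0,0],[0,0,0],0],
])

```text
time: 9.7
tool_pos: [536.6, -351.1, 126.4]
tcp_rot: [-179.6, -0.1, 14.3]
ft_force: [-0.6, -0.1, 0.1]
finger_gap: 85.3
```

>>> play_rows([
  [[0,0,-0.02],[0,0,0],0],
  [[0,0,-0.03],[0,0,0],0],
  [[0,0,-0.03],[0,0,0],0],
  [[0,0,-0.02],[0,0,0],0],
  [[0,0,0],[0,0,0],0],
])

```text
time: 10.32
tool_pos: [537.4, -352.4, 235.9]
tcp_rot: [-179.8, -0.3, 14.3]
ft_force: [-0.0, -0.3, -0.1]
finger_gap: 85.5
```

```bash
python3 - <<'E'
from h import *
# push approach: finger 45 mm before roll, along into-housing dir yaw -6
m=np.array([625.2,72]);d=np.array([np.cos(np.radians(-6)),np.sin(np.radians(-6))])
q=m-60*d; print(q)
to(q[0],q[1],220,-6)
E
```

```text
[565.52868628  78.2717078 ]
pos [ 537.4 -352.4  235.9] rpy [-179.8   -0.3   14.3] t 10.325 gap 85.5 F [-0.  -0.3 -0.1] j [-38.  14.  78.   0.  89.  38.]
delta mm [ 133.4 -410.4   18. ] rotvec [-0.004 -0.004  0.354]
```

>>> play_rows([
  [[0.016,-0.05,0],[0,0,0],1],
  [[0.017,-0.052,0],[0,0,0],1],
  [[0.017,-0.052,0],[0,0,0],1],
  [[0.017,-0.052,0],[0,0,0],1],
  [[0.017,-0.052,0],[0,0,0],1],
  [[0.017,-0.052,0],[0,0,0],1],
  [[0.017,-0.052,0],[0,0,0],1],
  [[0.015,-0.048,0],[0,0,0],1],
])

```text
time: 11.32
tool_pos: [564.2, 86.8, 234.8]
tcp_rot: [-179.8, -0.1, 13.9]
ft_force: [-0.4, 0.2, -0.2]
finger_gap: -0.0
```

>>> play_rows([
  [[0,0,0],[0,0,0.12],1],
  [[0,0,0],[0,0,0.12],1],
  [[0,0,0],[0,0,0.11],1],
  [[0,0,0],[0,0,0],1],
  [[0,0,0],[0,0,0],1],
])

```text
time: 11.95
tool_pos: [562.0, 92.2, 232.0]
tcp_rot: [-179.7, 0.2, -6.2]
ft_force: [-0.1, -0.2, 0.2]
finger_gap: -0.0
```

```bash
python3 - <<'E'
from h import *
to(565.5,78.3,85,-6)
a=snap("top","top1");b=snap("scene","scene1")
A=cv2.resize(a[150:250,330:430],(500,500),interpolation=cv2.INTER_CUBIC);B=cv2.resize(b[100:200,140:240],(300,300),interpolation=cv2.INTER_CUBIC)
o=np.zeros((500,800,3),np.uint8);o[:,:500]=A;o[:300,500:]=B;cv2.imwrite("pics/chk.png",o[:,:,::-1])
from scipy.optimize import least_squares
hsv=cv2.cvtColor(a,cv2.COLOR_RGB2HSV)
m=cv2.inRange(hsv,(0,90,30),(20,255,255))[150:250,330:430]
c=max(cv2.findContours(m,cv2.RETR_EXTERNAL,cv2.CHAIN_APPROX_NONE)[0],key=cv2.contourArea)[:,0]+[330,150]
P=np.array([ray("top",p,120)[:2] for p in c],np.float32);print(cv2.minEnclosingCircle(P),cv2.fitEllipse(P))
E
```

```text
pos [562.   92.2 232. ] rpy [-179.7    0.2   -6.2] t 11.95 gap -0.0 F [-0.1 -0.2  0.2] j [  4.   3.  90.   0.  87. 100.]
delta mm [  5.5  14.1 146.9] rotvec [-0.005  0.004 -0.003]
((534.3073120117188, -344.81793212890625), 86.646484375) ((533.3922729492188, -347.38665771484375), (152.32351684570312, 169.30064392089844), 17.865144729614258)
```

View pics/chk.png

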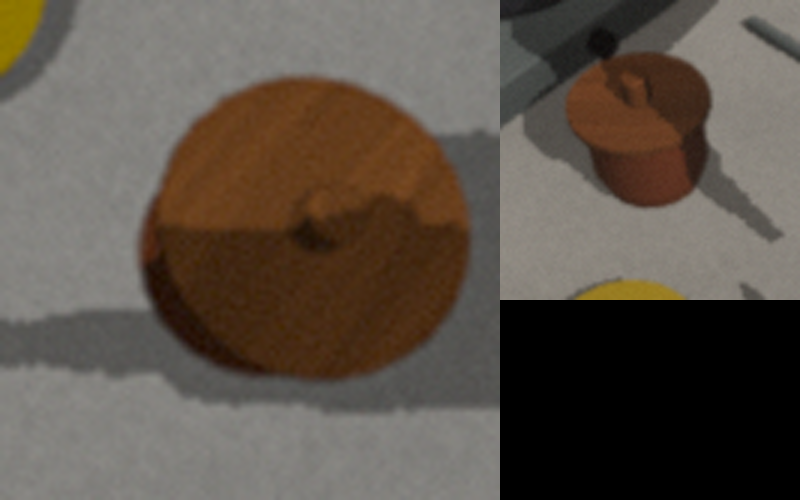

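The lid sits flat on the crock of limes, its disc at (393,195) in the top picture. Now lower the closed fingers in front of the drawer's roll.

>>> play_rows([
  [[0.005,0.014,0.03],[0,0,0],1],
  [[0,0,0.04],[0,0,0],1],
  [[0,0,0.04],[0,0,0],1],
  [[0,0,0.03],[0,0,0],1],
  [[0,0,0.005],[0,0,0],1],
  [[0,0,0],[0,0,0],1],
])

```text
time: 12.8
tool_pos: [567.3, 77.2, 85.8]
tcp_rot: [-179.7, -0.1, -5.9]
ft_force: [-0.1, -0.4, 0.1]
finger_gap: 0.1
```

```bash
python3 -c "
from h import *
to(683,66,85,-6)"
```

```text
pos [567.3  77.2  85.8] rpy [-1.797e+02 -1.000e-01 -5.900e+00] t 12.8 gap 0.1 F [-0.1 -0.4  0.1] j [ 2. 10. 98.  0. 72. 98.]
delta mm [116.2  -0.7   1. ] rotvec [-0.006 -0.001  0.001]
```

>>> play_rows([
  [[0.02,0,0],[0,0,0],1],
  [[0.01,0,0],[0,0,0],1],
  [[0.006,0,0],[0,0,0],1],
  [[0.006,0,0],[0,0,0],1],
  [[0.006,0,0],[0,0,0],1],
  [[0.006,0,0],[0,0,0],1],
  [[0.006,0,0],[0,0,0],1],
  [[0.006,0,0],[0,0,0],1],
])

```text
time: 13.8
tool_pos: [637.2, 70.9, 91.8]
tcp_rot: [-179.6, -0.3, -5.8]
ft_force: [-2.8, 0.2, 2.1]
finger_gap: 0.0
```

>>> play_rows([
  [[0.006,0,0],[0,0,0],1],
  [[0.006,0,0],[0,0,0],1],
  [[0.006,0,0],[0,0,0],1],
])

```text
time: 14.18
tool_pos: [656.6, 68.8, 91.7]
tcp_rot: [-179.6, -0.3, -5.8]
ft_force: [-1.9, 0.3, 1.6]
finger_gap: -0.4
```

```bash
python3 -c "
from h import *
to(683,66,85,-6)"
```

```text
pos [656.6  68.8  91.7] rpy [-179.6   -0.3   -5.8] t 14.175 gap -0.4 F [-1.9  0.3  1.6] j [ 1. 22. 83.  0. 74. 97.]
delta mm [26.6  0.1  6.9] rotvec [-0.007 -0.006  0.003]
```

>>> play_rows([
  [[0.004,0,0],[0,0,0],1],
  [[0.003,0,0],[0,0,0],1],
  [[0.002,0,0],[0,0,0],1],
  [[0.002,0,0],[0,0,0],1],
])

```text
time: 14.68
tool_pos: [659.8, 68.5, 91.3]
tcp_rot: [-179.7, 0.8, -5.8]
ft_force: [-15.7, 0.1, 10.8]
finger_gap: 0.1
```

>>> play_rows([
  [[0.002,0,0],[0,0,0],1],
  [[0.002,0,0],[0,0,0],1],
])

```text
time: 14.92
tool_pos: [659.5, 68.5, 91.4]
tcp_rot: [-179.8, 1.4, -5.7]
ft_force: [-15.0, -0.6, 10.5]
finger_gap: 0.3
```

>>> play_rows([
  [[0.002,0,0],[0,0,0],1],
  [[0.002,0,0],[0,0,0],1],
])

```text
time: 15.18
tool_pos: [659.2, 68.5, 91.5]
tcp_rot: [-179.8, 2.0, -5.7]
ft_force: [-15.2, 0.6, 10.3]
finger_gap: -0.1
```

It has stopped hard at about 15 N. Back off and look.

>>> play_rows([
  [[-0.02,0,0],[0,0,0],1],
  [[-0.04,0,0],[0,-0.03,0],1],
  [[-0.04,0,-0.02],[0,0,0],1],
  [[-0.03,0,-0.05],[0,0,0],1],
  [[-0.03,0,-0.05],[0,0,0],1],
  [[-0.03,0,-0.03],[0,0,0],1],
  [[0,0,0],[0,0,0],1],
])

```text
time: 16.05
tool_pos: [477.0, 85.8, 256.4]
tcp_rot: [-179.8, 3.5, -5.7]
ft_force: [-0.4, -0.6, -0.8]
finger_gap: -0.3
```

```bash
python3 - <<'E'
from h import *
to(649,69,90,-6)
a=snap("top","top2");b=snap("scene","scene2")
A=cv2.resize(a[95:215,165:285],(400,400),interpolation=cv2.INTER_CUBIC);B=cv2.resize(b[190:310,190:310],(400,400),interpolation=cv2.INTER_CUBIC)
o=np.hstack([A,B]);cv2.imwrite("pics/chk2.png",cv2.convertScaleAbs(o[:,:,::-1],alpha=1.6))
# expected shut roll ends, hinge mid + normal
d=np.array([np.cos(np.radians(-6)),np.sin(np.radians(-6)),0]);l=np.array([-d[1],d[0],0])
for e in(0,6/110*110,11):
  M=np.array([683,66,122])-e*d
  print(e,[((proj("top",M+k*106*l)-[165,95])*400/120).round(0) for k in(1,-1)],[((proj("scene",M+k*106*l)-[190,190])*400/120).round(0) for k in(1,-1)])
E
```

```text
pos [477.   85.8 256.4] rpy [-179.8    3.5   -5.7] t 16.05 gap -0.3 F [-0.4 -0.6 -0.8] j [ 4. -8. 98.  1. 93. 99.]
delta mm [182.7  -0.  155.5] rotvec [-0.003  0.061  0.004]
0 [array([ 57., 239.]), array([328., 225.])] [array([321., 210.]), array([132.,  53.])]
6.0 [array([ 57., 247.]), array([328., 232.])] [array([326., 205.]), array([137.,  49.])]
11 [array([ 57., 253.]), array([329., 238.])] [array([330., 201.]), array([142.,  46.])]
```

View pics/chk2.png

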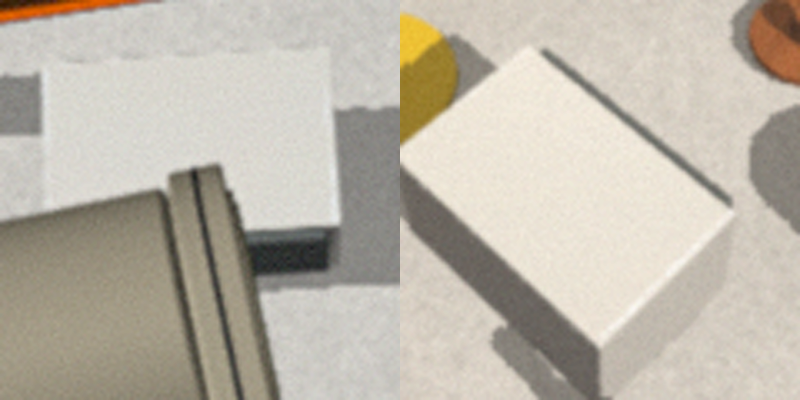

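The top view shows the roll's right end at crop (330,235) and the panel foot at (328,271), close to vertical. The scene view shows the roll tight along the housing from (145,50) to (332,203). I'll turn that into a tilt from the pictures already taken.

```bash
python3 - <<'E'
from h import *
im=cv2.imread("pics/top2.png"); f=120/400
for u in (250,256,260): print(u,im[155:185,u].max(axis=1))
b=cv2.imread("pics/scene2.png")
# scene: profile across roll, perpendicular at mid (crop 238,127)
c=np.array([190+238*.3,190+127*.3]); n=np.array([153.,-187.]);n/=np.hypot(*n)
print([(k/2,int(b[int(round(c[1]+n[1]*k/2)),int(round(c[0]+n[0]*k/2))].max())) for k in range(-10,14)])
d=np.array([np.cos(np.radians(-6)),np.sin(np.radians(-6)),0]);l=np.array([-d[1],d[0],0])
H=np.array([683,66,12.])
def M(t,off): return H+d*(-110*np.sin(t)-off*np.cos(t))+np.array([0,0,110*np.cos(t)])
for dh in(-6,0):
  for t in(0,.05,.1,.15):
    A=M(t,6)+dh*d; 
    print(dh,t,"top row front of roll",[proj("top",A-l*k).round(1) for k in(80,95)],"foot",proj("top",H+dh*d-6*d-l*90+[0,0,-6]).round(1),"scene n-offset",((proj("scene",A)-c)@n).round(1))
print("housing corner x now",ray("top",(165+340*f,95+226*f),130))
E
```

```text
250 [136 133 140 135 134 136 137 132 110  70  63  61  48  36  30  29  35  32
  27  34  32  43  67  84  85  88 106 124 129 128]
256 [140 135 140 137 136 138 138 124  81  65  68  57  44  33  28  31  31  33
  27  25  33  50  75  83  84  84 105 127 130 127]
260 [137 138 136 134 135 135 137 116  70  62  66  55  37  32  30  31  28  29
  32  25  32  58  83  89  87  82 105 121 132 130]
[(-5.0, 150), (-4.5, 149), (-4.0, 150), (-3.5, 150), (-3.0, 140), (-2.5, 140), (-2.0, 140), (-1.5, 117), (-1.0, 84), (-0.5, 73), (0.0, 73), (0.5, 76), (1.0, 106), (1.5, 106), (2.0, 120), (2.5, 136), (3.0, 136), (3.5, 141), (4.0, 141), (4.5, 141), (5.0, 137), (5.5, 137), (6.0, 136), (6.5, 134)]
-6 0 top row front of roll [array([253.7, 167.4]), array([259.4, 167.1])] foot [257.9 178. ] scene n-offset 0.8
-6 0.05 top row front of roll [array([253.8, 169.5]), array([259.6, 169.1])] foot [257.9 178. ] scene n-offset 2.6
-6 0.1 top row front of roll [array([253.9, 171.5]), array([259.7, 171.2])] foot [257.9 178. ] scene n-offset 4.3
-6 0.15 top row front of roll [array([254. , 173.6]), array([259.8, 173.3])] foot [257.9 178. ] scene n-offset 6.0
0 0 top row front of roll [array([253.6, 165.2]), array([259.3, 164.9])] foot [257.8 176. ] scene n-offset -1.3
0 0.05 top row front of roll [array([253.7, 167.2]), array([259.4, 166.9])] foot [257.8 176. ] scene n-offset 0.6
0 0.1 top row front of roll [array([253.8, 169.3]), array([259.5, 169. ])] foot [257.8 176. ] scene n-offset 2.3
0 0.15 top row front of roll [array([253.9, 171.4]), array([259.7, 171.1])] foot [257.8 176. ] scene n-offset 4.0
housing corner x now [667.13431343 -48.01327929 130.        ]
```

The edges in both views fit a shut drawer (tilt 0 to 0.05 rad), and the rigid stop was felt at 15 N. One last lid number, then hand in.

```bash
python3 - <<'E'
from h import *
print("lid disc", ray("top",(330+315/5-.5,150+228/5-.5),120), "crock before 533.7,-350")
s=r.sense();print(s["ft_force"],s["qd"])
r.hand_in()
E
```

```text
lid disc [ 533.85379846 -351.80810996  120.        ] crock before 533.7,-350
[-0.95880989  0.11928057 -1.01383715] [-0.15621042  2.34385369  1.0674005   0.15755744 -0.23637793 -0.08596685]
the job is handed in; nothing more can be done
```

I put the large wooden lid on the crock of limes, pushed the drawer shut, and handed the job in at about 16 s. No verdict was reported.

- **Lid:** I lowered it in small steps until its weight came off the wrist, then released it. In the top view its disc is centred at (534, -352). The crock's rim was at (534, -350) before placing, so the lid is about 2 mm off centre. It looks flat in both views. I did not measure the crock again afterwards.
- **Drawer:** Closed fingers pushed the roll until it stopped hard at about 15 N, and further push commands did not move it. I then backed the arm well clear, with the wrist force near zero.
- **What disagreed:** My first estimate of where the roll would end up was about 6 mm deeper than where it stopped. The panel's edges in the pictures give a tilt of 0 to 0.05 rad, inside the 0.1 limit, but I did not push a second time to confirm.

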